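# Seat the vials in the reader and relatch its cover

### The job

The two-vial reader on the desk was shut over vials that do not sit all the way down in their wells. Press on the ribbed pad at the front edge of its grey cover so that the push latch lets go and the cover springs fully open, press each vial by its cap straight down until it rests on the bottom of its well, then push the cover closed and press it right down so that the latch catches and it stays shut by itself when you let go. This is all pressing and pushing: do not pull a vial up, and leave everything else on the desk where it is.

Things in the scene. Friction and masses are not known exactly. Their poses are not given: they have to be found in the camera images.
- reader: the vial reader, fixed to the desk: white case with dark side cheeks, 210 mm long (its x), 170 mm wide (its y), flat top 78 mm high, a sloping front panel with a screen and four keys towards the robot. Origin: centre of its underside, on the desk; its +x points from the front panel to the hinge at the back, +y to its left, z up
- cover (a joint): cover angle, rad: 0 latched shut, 1.36 (its stop) fully open, -0.055 pressed down on its stop. A spring drives it open (0.10 to 0.15 N m net), damped. The push latch works by turns. Latched: pressing the pad (1 to 2 N) past -0.04 frees it; as the finger withdraws the cover rises in 2 s, pushing on a finger left above it. Open: push it down past -0.04, best to the stop, then let go: it catches at 0
- cover_pad (a point): centre of the ribbed dark rubber pad (22 x 60 mm) on the cover's upper face at its front edge; moves with the cover, its z axis the face's outward normal. Shut, it is 128 mm above the desk. In the cover's frame it lies 112 mm in front of the hinge line and 40 mm above it. The cover is a grey shell, open below, 130 mm long (reader x), 144 mm wide, 42 mm high
- cover_hinge (a point): middle of the cover's hinge line, along the cover's lower back edge and the reader's y: 85 mm behind the reader's origin, 88 mm above the desk. When the cover is fully open its upper face looks backward (+x): the top edge of that face stands 135 mm above the hinge line and 12 mm behind it, the foot of the face 8 mm above and 39 mm behind it
- left_vial (a joint): height in m of the left vial (reader +y) above the bottom of its well: 0 fully home, 0.006 to 0.012 at the start. It moves straight up and down; an O-ring grips it with about 3 N at any height
- left_vial_cap (a point): centre of the top of the left vial's black cap. Amber glass vial 25 mm in diameter, 62 mm long, cap 24 mm in diameter; the vials stand side by side 68 mm apart, 85 mm in front of the hinge line. Fully home, the cap's top is 105 mm above the desk, 18 mm above the deck round the wells
- right_vial (a joint): height in m of the right vial (reader -y) above the bottom of its well: 0 fully home, 0.006 to 0.012 at the start; same O-ring, about 3 N
- right_vial_cap (a point): centre of the top of the right vial's black cap; sizes and heights as the left one
- spare_vial: bystander: loose screw-cap vial with a white cap, 25 mm in diameter, 62 mm high, standing to the right of the reader; origin at its foot
- oring_tin: bystander: round tin, 66 mm in diameter, 24 mm high, to the left of the reader; origin under its centre
- log_book: bystander: black notebook, 210 x 153 x 16 mm, right of the reader; origin under its centre
- tweezers: bystander: steel tweezers, 124 mm long, at the left edge of the desk
- brush: bystander: small red brush, 145 mm long, at the left edge of the desk farther back
- steel_cell: bystander: open steel sample cell, 50 mm in diameter, 70 mm high, at the back right; origin under its centre
- mug: bystander: white mug, 97 mm high, at the right; origin under its middle

How it is judged:
By the outcome, as a careful person would: the job done as asked, in the order asked, and still so for the second after the job is handed in, with the robot touching nothing.
It also fails if it takes over 51 s, if anything falls off the work surface, if the arm or the gripper's body presses on something with over 40 N, if the wrist force passes 120 N, or if a joint passes its speed limit or range.

### The arm

A 7-joint arm with a two-finger parallel gripper is mounted at the origin on a cart in front of the work surface, level with it; the furniture and walls round the work are solid. World frame = base frame: x ahead of the robot, y to its left, z up, the work surface at z = 0. Lengths are in mm, angles in rad, forces in N, time in s.
With the tool pointing down it reaches from about 425 to 875 mm from the base axis. Payload 8.4 kg.
Tool frame: the origin (TCP) lies midway between the tips of the shut fingers; the grasp point (between the pads) lies 19 mm behind it; z points along the fingers, y is the line along which they close (so a half turn about z gives the same grasp; the last joint's range is limited). The gripper opens to 85 mm and grips with 20 to 120 N. Pads are 22 mm wide; open, the fingers measure 114 mm over their backs; the gripper's body (76 mm by 85 mm) begins 54 mm behind the grasp point. The pads swing forward as they close: fully open they stand 13 mm farther back than shut.
Start: joints at [1.104, 0.333, 0.04, 1.465, -0.013, 1.343, -0.059], TCP at [233.692, -606.508, 231.308] pointing down, gripper open.
Joint ranges: [-2.58, 2.58], [-0.38, 2.09], [-1.3, 1.39], [0.25, 2.4], [-1.5, 4.64], [0.08, 2.09], [-2.65, 2.65]. Speed limits (rad/s): [2.22, 2.22, 2.79, 2.79, 3.14, 3.14, 3.14].

### API

Orientations are given as a 3x3 rotation matrix whose columns are the frame's x, y, z axes.
In Python, from rig import manip, viewer, sign_off gives the robot as it stands.
- The arm moves only by the tool play_rows, never from a script. Its argument "motion" is a list that holds one entry, the list of rows, each a list of 7 numbers: the shift along the tool's x, y, z in parts of the range, where 1.0 means 50 cm, then the turn, a rotation vector about the tool's x, y, z in a scale on which 1.0 is 60 degrees, then the finger opening in m, from 0 to 0.0854. In form: [[[x, y, z, ax, ay, az, fingers], ...]]. A call has 1 to 12 rows; each row is the pose to reach, as a shift and turn from the pose commanded when the call began, along the tool's axes at that moment; what a row does not reach only later rows make up. A row lasts 1/12 s, in which the tool goes at most 41.7 mm and 7.16 degrees, less where a joint would pass 70% of its speed; a pose out of reach is approached as far as the arm can. A call with a gripper value outside its range is refused whole. The fingers move at their own pace and stop on an object; the grip force is fixed at half the most. Time passes only in rows, so rows that repeat a pose let the fingers close. It gives the time, the measured TCP pose, the force, the opening and the grip force at its end, in the units of the state.
- manip.observe(): the state, without advancing time (a new reading comes with each control period).
- viewer.read_camera(name): name is "scene" or "side" or "wrist"; returns a dict with "image" (480x640x3 uint8, red, green, blue), "z_map" (480x640 float32, mm along the optical axis (not along the pixel's ray), 0 where there is no reading), "fx", "fy", "cx", "cy" (pixels), "R" (3x3) and "t" (3): a world point X has camera coordinates R X + t; the wrist camera has in their place "hand_eye" (4x4, takes a point from camera to tool coordinates, whose origin is the TCP and whose axes are the flange's). Camera axes: x right, y down, z forward; pixel columns grow to the right and rows downward; lengths in mm; the calibration is good to about 2 mm. A picture is of the moment at which its call begins: read the wrist's pose just before it.
- sign_off(): hands the job in; it is judged then, once.
The state is a dict: "time": time; "qpos": joint angles; "joint_vel": joint speeds; "joint_efforts": joint torques, N m; "eef_pos": TCP position; "ee_rot": TCP orientation; "wrist_force": force on the tool from outside, world axes, zero at the start; "wrist_torque": the same for the moment, N m; "width": finger opening in mm; "finger_force": force on a finger pad.
Only numpy, scipy, OpenCV 4.12 (cv2) and the standard library are available. Lean on these libraries where they do the work, as an engineer would, in place of code of your own. Each camera call takes 0.05 s, during which the arm holds its last target. There are 200 camera calls.

## Working session

There is one attempt and no reset: what is moved stays moved. The work goes in short steps, Python scripts to look and compute and a tool call to move; the robot and the scene stay as the last step left them, time stands still between calls to the robot, and variables do not carry over. Pictures are saved under pics/ and viewed, at most 10 in all, crops included, and the job is handed in when it is done.

Besides the shell and the picture viewer there is one more tool, called after "Emit:" as name(argument=value, ...), one argument or row to a line, values as JSON. play_rows: Moves the arm, as the interface text tells. Its arguments: {"type":"object","properties":{"motion":{"type":"array","items":{"type":"array","items":{"type":"array","items":{"type":"number"}}}}},"required":["motion"]}

```bash
mkdir -p pics; python3 - <<'E'
from rig import manip, viewer
import cv2,numpy as np
s=manip.observe();print(s['time'],s['eef_pos'],s['ee_rot'],s['wrist_force'])
for n in('scene','side'):
    c=viewer.read_camera(n);cv2.imwrite(f'pics/{n}0.png',c['image'][:,:,::-1]);np.savez(f'{n}0.npz',**c)
    print(n,c['fx'],c['cx'],c['cy'],(-c['R'].T@c['t']),c['R'][2])
E
```

```text
0.0 [ 233.53620511 -606.11381645  230.45736233] [[ 9.33129680e-01  3.59539408e-01 -6.43392295e-04]
 [ 3.59539972e-01 -9.33128597e-01  1.42442011e-03]
 [-8.82325862e-05 -1.56049393e-03 -9.99998779e-01]] [ 0.71674847 -0.132531    0.36962791]
scene 501.9916592065668 322.9015237392276 242.3963571370029 [-112.92060468  802.23842874  612.01029468] [ 0.5903721  -0.68626519 -0.42485394]
side 557.186797461769 320.10526375718695 239.92269843531378 [ 503.86897495 1099.89058003  507.42839782] [ 0.05483494 -0.93541055 -0.34928531]
```

View pics/scene0.png

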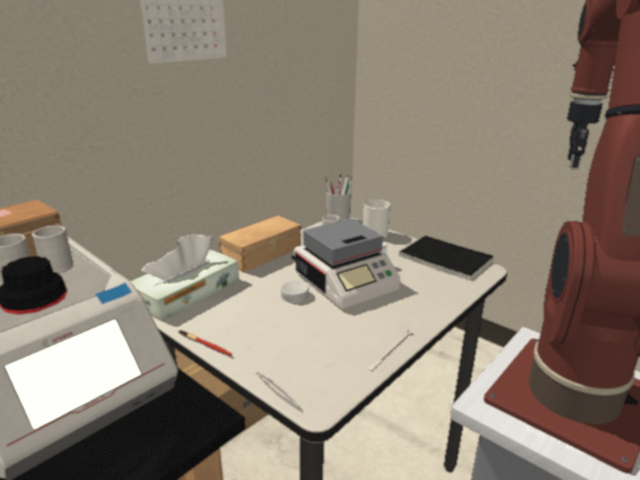

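View pics/side0.png

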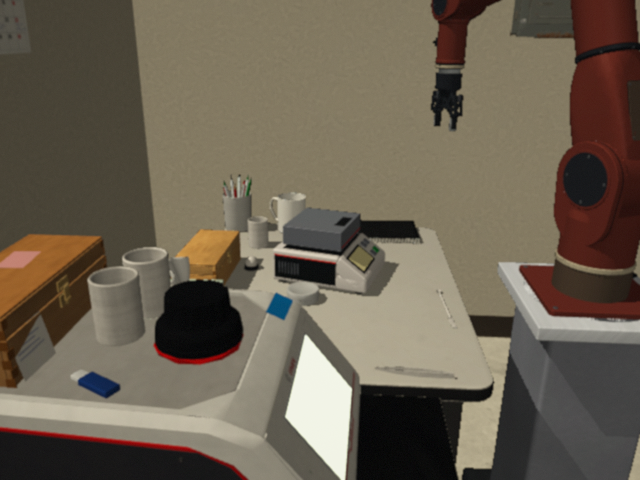

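The scene view shows the reader at about (345,262), with its grey cover at (342,240) and the dark pad at (355,239). In the side view the pad is at about (344,222). I'll take the cover's top plane and the pad from the depth maps.

```bash
cat > h.py <<'E'
import numpy as np
def cloud(c):
    z=c['z_map'];v,u=np.indices(z.shape)
    P=np.stack([(u-c['cx'])/c['fx']*z,(v-c['cy'])/c['fy']*z,z],-1)
    W=(P-c['t'])@c['R']; W[z==0]=np.nan; return W
E
python3 - <<'E'
import numpy as np,cv2
from h import *
for n,(u0,u1,v0,v1) in dict(scene=(285,410,210,310),side=(270,390,200,295)).items():
    c=np.load(n+'0.npz');W=cloud(c);I=c['image'].astype(int)
    roi=np.zeros(W.shape[:2],bool);roi[v0:v1,u0:u1]=1
    z=W[...,2]
    print(n,'zhist',np.histogram(z[roi&(z>60)],bins=np.arange(60,146,5)))
    m=roi&(z>118)&(z<140)
    P=W[m];k=cv2.minAreaRect(P[:,:2].astype(np.float32));print('top',m.sum(),k,cv2.boxPoints(k).round(),np.median(P[:,2]))
    d=m&(I.sum(-1)<110)
    n_,l,st,ce=cv2.connectedComponentsWithStats(d.astype(np.uint8))
    for i in range(1,n_):
        if st[i,4]>15:
            Q=W[l==i];r=cv2.minAreaRect(Q[:,:2].astype(np.float32));print('dark',st[i],Q.mean(0),r)
    for lo,hi in((72,84),):
        Q=W[roi&(z>lo)&(z<hi)];r=cv2.minAreaRect(Q[:,:2].astype(np.float32));print('deck',len(Q),r)
    big=cv2.resize(c['image'][v0:v1,u0:u1,::-1],None,fx=4,fy=4,interpolation=cv2.INTER_CUBIC)
    cv2.imwrite(f'pics/{n}_crop.png',big)
E
```

```text
scene zhist (array([ 403,  450,  515,  483,   35,  146,  152,  152,  148,  161,  149,
        158,  329, 1177,    1,    0,    0]), array([ 60,  65,  70,  75,  80,  85,  90,  95, 100, 105, 110, 115, 120,
       125, 130, 135, 140, 145]))
top 1568 ((565.3222045898438, -54.67926788330078), (146.6591033935547, 136.35475158691406), 74.22347259521484) [[ 480. -107.]
 [ 611. -144.]
 [ 651.   -3.]
 [ 520.   34.]] 125.976445105358
dark [346 237  17   5  24] [520.2254706  -43.16748032 126.81908604] ((519.8370361328125, -44.57465362548828), (44.79204177856445, 8.646225929260254), 73.45059204101562)
deck 806 ((594.7285766601562, -154.82962036132812), (346.1829528808594, 308.1351623535156), 66.98721313476562)
side zhist (array([ 352,  370,  422,  600,   99,  176,  197,  173,  172,  167,  185,
        168,  189, 1263,    1,    0,    0]), array([ 60,  65,  70,  75,  80,  85,  90,  95, 100, 105, 110, 115, 120,
       125, 130, 135, 140, 145]))
top 1525 ((566.0147705078125, -52.67113494873047), (150.63705444335938, 132.28038024902344), 74.31388854980469) [[ 482. -107.]
 [ 609. -143.]
 [ 650.    2.]
 [ 523.   38.]] 126.7108976809654
dark [337 218  13   8  61] [521.58600113 -36.04746879 128.01656307] ((521.1827392578125, -37.601898193359375), (48.4229850769043, 18.08390998840332), 71.94181060791016)
deck 939 ((587.72705078125, -162.3664093017578), (208.4311981201172, 437.6949768066406), 9.29343032836914)
```

View pics/scene_crop.png

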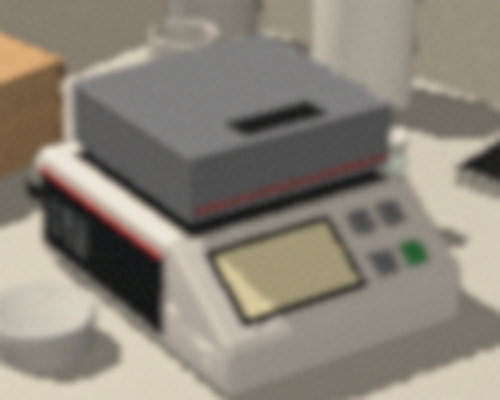

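The crop shows the pad near the front edge of the cover, front panel towards the robot. Both views agree: reader x yaw is about -15.7° and the pad is at about (520.5,-40). Next I'll work out the approach to a point above it.

```bash
cat >> h.py <<'E'
from scipy.spatial.transform import Rotation as Ro
YAW=np.radians(-15.7); ex=np.array([np.cos(YAW),np.sin(YAW),0]); ey=np.array([-ex[1],ex[0],0])
R1=np.array([ey,ex,[0,0,-1]]).T   # tool x=reader y, tool y=reader x
def rel(p,s,R=R1):
    R0=np.array(s['ee_rot']);d=R0.T@(np.array(p)-s['eef_pos'])/1000
    w=Ro.from_matrix(R0.T@R).as_rotvec(degrees=True);return d.round(4),w.round(2)
E
python3 - <<'E'
from rig import manip,viewer
from h import *
s=manip.observe();c=viewer.read_camera('wrist');print(c['hand_eye'].round(3),c['fx'],c['cx'],c['cy'])
print(rel([520.5,-40,200],s))
E
```

```text
[[ 0.00000e+00 -9.61000e-01 -2.76000e-01  7.04100e+01]
 [ 1.00000e+00  0.00000e+00 -0.00000e+00  1.21000e-01]
 [ 0.00000e+00 -2.76000e-01  9.61000e-01 -1.43514e+02]
 [ 0.00000e+00  0.00000e+00  0.00000e+00  1.00000e+00]] 409.1796980266109 312.89760348287064 238.1470284549116
(array([ 0.4713, -0.425 ,  0.0311]), array([-8.000e-02, -3.000e-02, -5.323e+01]))
```

Careful with the scale: shifts go in shares of 50 cm and turns go in shares of 60 degrees. That gives: 0.471 m / 0.5 = 0.942, -0.425 m / 0.5 = -0.85, -53.2 degrees / 60 = -0.8867.

Emit:
play_rows(
  motion=[
    [[0.942, -0.85, 0.062, 0, 0, -0.8867, 0], [0.942, -0.85, 0.062, 0, 0, -0.8867, 0], [0.942, -0.85, 0.062, 0, 0, -0.8867, 0], [0.942, -0.85, 0.062, 0, 0, -0.8867, 0], [0.942, -0.85, 0.062, 0, 0, -0.8867, 0], [0.942, -0.85, 0.062, 0, 0, -0.8867, 0], [0.942, -0.85, 0.062, 0, 0, -0.8867, 0], [0.942, -0.85, 0.062, 0, 0, -0.8867, 0], [0.942, -0.85, 0.062, 0, 0, -0.8867, 0], [0.942, -0.85, 0.062, 0, 0, -0.8867, 0], [0.942, -0.85, 0.062, 0, 0, -0.8867, 0], [0.942, -0.85, 0.062, 0, 0, -0.8867, 0]],
  ],
)

```text
time: 1.15
eef_pos: [459.7, -159.1, 206.9]
ee_rot: [[0.271, 0.963, 0.0], [0.963, -0.271, -0.0], [-0.0, 0.0, -1.0]]
wrist_force: [0.1, -1.3, -1.1]
width: 0.2
finger_force: 0.0
```

```bash
python3 - <<'E'
from rig import manip,viewer
from h import *
s=manip.observe();print(s['time'],s['eef_pos'],s['joint_vel'].round(2) if hasattr(s['joint_vel'],'round') else s['joint_vel'],rel([520.5,-40,200],s))
E
```

```text
1.15 [ 459.71613753 -159.06958561  206.94127518] [-0.56  0.16 -0.5  -0.1   0.08 -0.05 -1.08] (array([0.1311, 0.0262, 0.0069]), array([ 0.02,  0.02, -0.04]))
```

To row units: 0.125 m / 0.5 = 0.25, 0.025 m / 0.5 = 0.05.

Emit:
play_rows(
  motion=[
    [[0.25, 0.05, 0.014, 0, 0, 0, 0], [0.25, 0.05, 0.014, 0, 0, 0, 0], [0.25, 0.05, 0.014, 0, 0, 0, 0], [0.25, 0.05, 0.014, 0, 0, 0, 0], [0.25, 0.05, 0.014, 0, 0, 0, 0], [0.25, 0.05, 0.014, 0, 0, 0, 0]],
  ],
)

```text
time: 1.65
eef_pos: [517.1, -47.6, 199.6]
ee_rot: [[0.27, 0.963, -0.001], [0.963, -0.27, -0.0], [-0.0, -0.001, -1.0]]
wrist_force: [-0.4, -1.6, -0.1]
width: 0.0
finger_force: 0.0
```

```bash
python3 - <<'E'
from rig import manip,viewer
import cv2
from h import *
s=manip.observe();c=viewer.read_camera('wrist')
print(s['time'],s['eef_pos'],s['wrist_force'])
H=c['hand_eye'];R=np.array(s['ee_rot'])@H[:3,:3];t=np.array(s['ee_rot'])@H[:3,3]+s['eef_pos']
c=dict(c);c['R']=R.T;c['t']=-R.T@t
W=cloud(c);z=W[...,2];I=c['image'].astype(int)
cv2.imwrite('pics/w1.png',c['image'][:,:,::-1])
m=(z>118)&(z<140)&(I.max(-1)-I.min(-1)<40)
P=W[m];r=cv2.minAreaRect(P[:,:2].astype(np.float32));print('top',m.sum(),r,cv2.boxPoints(r).round(1),np.median(P[:,2]))
d=(m&(I.sum(-1)<130)).astype(np.uint8)
n,l,st,ce=cv2.connectedComponentsWithStats(d)
for i in range(1,n):
    if st[i,4]>150:
        Q=W[l==i];r=cv2.minAreaRect(Q[:,:2].astype(np.float32));print(st[i],Q.mean(0),r)
E
```

```text
1.65 [517.07373999 -47.5813515  199.56691548] [-0.42637323 -1.57580341 -0.12262105]
top 55312 ((566.0353393554688, -55.17608642578125), (144.26162719726562, 130.3458251953125), 73.90058135986328) [[ 483.4 -106.4]
 [ 608.6 -142.6]
 [ 648.7   -3.9]
 [ 523.4   32.2]] 129.1865313255679
[ 298  189   39  103 3806] [521.63888006 -39.77219981 130.15189364] ((521.2161254882812, -41.5632438659668), (58.21064376831055, 20.58148765563965), 73.78109741210938)
```

View pics/w1.png

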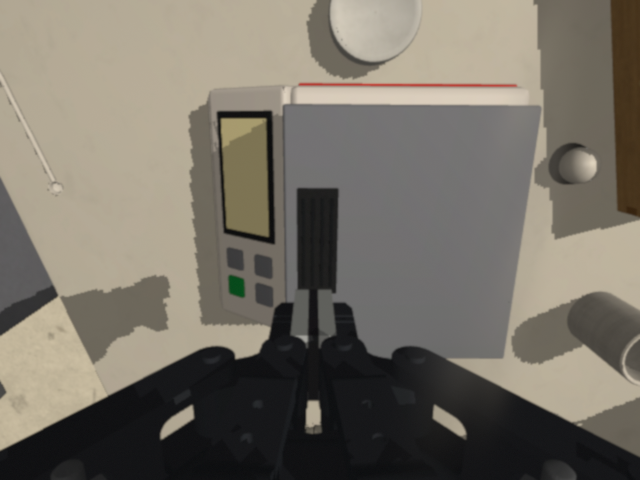

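The wrist view shows the pad at (318,240). The cover's top is 144 x 130 mm with yaw -16.1°, and the pad centre is at (521.2,-41.5). Next I move close above it.

To row units: 0.06 m / 0.5 = 0.12, 0.03 m / 0.5 = 0.06.

Emit:
play_rows(
  motion=[
    [[0.008, 0.002, 0.06, 0, 0, 0, 0], [0.008, 0.002, 0.12, 0, 0, 0, 0], [0.008, 0.002, 0.12, 0, 0, 0, 0], [0.008, 0.002, 0.12, 0, 0, 0, 0]],
  ],
)

```text
time: 2.03
eef_pos: [518.0, -45.3, 139.3]
ee_rot: [[0.273, 0.962, -0.003], [0.962, -0.273, 0.0], [-0.001, -0.003, -1.0]]
wrist_force: [0.6, -0.8, 0.1]
width: 0.0
finger_force: 0.0
```

```bash
sed -i 's/radians(-15.7)/radians(-16.1)/' h.py; cat >> h.py <<'E'
C=np.array([566,-55.2,0]);HG=C+65*ex+[0,0,88];PAD=HG-112*ex+[0,0,40]
E
python3 - <<'E'
from rig import manip
from h import *
s=manip.observe();print(HG,PAD,s['eef_pos'],s['joint_vel'],s['wrist_force'],rel(PAD,s))
E
```

```text
[628.45064502 -73.22545246  88.        ] [520.84337975 -42.16621129 128.        ] [518.0291504  -45.30104764 139.28521592] [-0.00165716 -0.03091411 -0.01158445 -0.05201063 -0.0063623   0.01459494
  0.00274638] [ 0.55989843 -0.78857692  0.11871031] (array([0.0038, 0.0019, 0.0113]), array([-0.17,  0.04,  0.25]))
```

Pressing the pad, about 6 mm past contact.

To row units: 0.018 m / 0.5 = 0.036, 0.016 m / 0.5 = 0.032.

Emit:
play_rows(
  motion=[
    [[0.008, 0.004, 0.012, 0, 0, 0, 0], [0.008, 0.004, 0.02, 0, 0, 0, 0], [0.008, 0.004, 0.026, 0, 0, 0, 0], [0.008, 0.004, 0.032, 0, 0, 0, 0], [0.008, 0.004, 0.036, 0, 0, 0, 0], [0.008, 0.004, 0.036, 0, 0, 0, 0], [0.008, 0.004, 0.036, 0, 0, 0, 0]],
  ],
)

```text
time: 2.62
eef_pos: [522.4, -40.5, 122.2]
ee_rot: [[0.271, 0.963, 0.0], [0.963, -0.271, -0.0], [-0.0, 0.0, -1.0]]
wrist_force: [-2.1, -0.4, 3.0]
width: 0.1
finger_force: 1.6
```

To row units: 0.002 m / 0.5 = 0.004, 0.001 m / 0.5 = 0.002.

Emit:
play_rows(
  motion=[
    [[0, 0, 0.002, 0, 0, 0, 0], [0, 0, 0.004, 0, 0, 0, 0], [0, 0, 0.004, 0, 0, 0, 0]],
  ],
)

```text
time: 2.87
eef_pos: [522.5, -40.5, 121.2]
ee_rot: [[0.271, 0.963, 0.0], [0.963, -0.271, -0.001], [-0.0, 0.0, -1.0]]
wrist_force: [-8.0, 0.5, 17.0]
width: 0.1
finger_force: 8.4
```

On the stop (17 N). I withdraw up and aside and let the cover rise.

To row units: -0.135 m / 0.5 = -0.27, -0.1 m / 0.5 = -0.2.

Emit:
play_rows(
  motion=[
    [[0, 0, -0.04, 0, 0, 0, 0], [0, -0.01, -0.12, 0, 0, 0, 0], [-0.02, -0.04, -0.2, 0, 0, 0, 0], [-0.08, -0.04, -0.27, 0, 0, 0, 0], [-0.1, -0.04, -0.27, 0, 0, 0, 0], [-0.1, -0.04, -0.27, 0, 0, 0, 0], [-0.1, -0.04, -0.27, 0, 0, 0, 0], [-0.1, -0.04, -0.27, 0, 0, 0, 0], [-0.1, -0.04, -0.27, 0, 0, 0, 0], [-0.1, -0.04, -0.27, 0, 0, 0, 0], [-0.1, -0.04, -0.27, 0, 0, 0, 0], [-0.1, -0.04, -0.27, 0, 0, 0, 0]],
  ],
)

```text
time: 3.87
eef_pos: [489.6, -82.8, 254.5]
ee_rot: [[0.27, 0.963, -0.001], [0.963, -0.27, 0.0], [0.0, -0.001, -1.0]]
wrist_force: [-0.5, -0.5, -0.6]
width: -0.4
finger_force: 0.0
```

Emit:
play_rows(
  motion=[
    [[0, 0, 0, 0, 0, 0, 0], [0, 0, 0, 0, 0, 0, 0], [0, 0, 0, 0, 0, 0, 0], [0, 0, 0, 0, 0, 0, 0], [0, 0, 0, 0, 0, 0, 0], [0, 0, 0, 0, 0, 0, 0], [0, 0, 0, 0, 0, 0, 0], [0, 0, 0, 0, 0, 0, 0], [0, 0, 0, 0, 0, 0, 0], [0, 0, 0, 0, 0, 0, 0], [0, 0, 0, 0, 0, 0, 0], [0, 0, 0, 0, 0, 0, 0]],
  ],
)

```text
time: 4.87
eef_pos: [489.6, -83.3, 254.9]
ee_rot: [[0.271, 0.963, -0.0], [0.963, -0.271, 0.0], [0.0, -0.0, -1.0]]
wrist_force: [-0.0, -0.0, -0.2]
width: -0.2
finger_force: 0.0
```

```bash
cat >> h.py <<'E'
def wrist(name):
    import cv2
    from rig import manip,viewer
    s=manip.observe();c=dict(viewer.read_camera('wrist'))
    H=c['hand_eye'];E=np.array(s['ee_rot']);R=E@H[:3,:3];t=E@H[:3,3]+s['eef_pos']
    c['R']=R.T;c['t']=-R.T@t
    cv2.imwrite(f'pics/{name}.png',c['image'][:,:,::-1]); print(s['time'],s['eef_pos'],s['wrist_force'])
    W=cloud(c);L=(W-HG*[1,1,0]);L=np.stack([L@ex,L@ey,W[...,2]],-1)  # reader axes about hinge
    return s,c,W,L
E
python3 - <<'E'
from h import *
import cv2
s,c,W,L=wrist('w2');I=c['image'].astype(int)
m=(L[...,0]>-115)&(L[...,0]<-55)&(abs(L[...,1])<65)&(L[...,2]>98)&(L[...,2]<130)
n,l,st,ce=cv2.connectedComponentsWithStats(m.astype(np.uint8))
for i in range(1,n):
    if st[i,4]>100:
        Q=L[l==i];top=Q[Q[:,2]>np.percentile(Q[:,2],60)-2.5]
        (a,b),r=cv2.minEnclosingCircle(top[:,:2].astype(np.float32));print(st[i],a,b,r,np.median(top[:,2]),(HG+a*ex+b*ey)[:2])
k=(L[...,0]>-70)&(L[...,0]<60)&(abs(L[...,1])<75)&(L[...,2]>140);Q=L[k];print('cover',len(Q),np.percentile(Q,[1,50,99],axis=0) if len(Q) else '')
E
```

```text
4.8667 [489.5912276  -83.30903351 254.93047489] [-0.0046584  -0.03179333 -0.18801903]
[ 361   84   40   38 1175] -84.94129180908203 34.143856048583984 11.635749816894531 116.66944344442636 [556.30941413 -16.86528244]
[ 358  183   36   37 1008] -85.15633392333984 -33.69501495361328 11.45266056060791 115.52338017127526 [537.29009315 -81.98382121]
cover 34118 [[-41.42211614 -69.84432988 148.97732579]
 [-12.71666368   0.86952942 219.00055797]
 [ 10.40793936  69.33535445 224.37685083]]
```

View pics/w2.png

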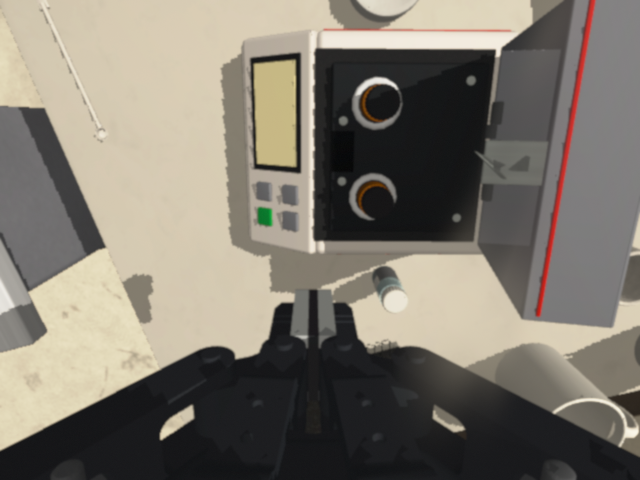

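The wrist view shows the cover standing open on the right, with cap tops at (382,102) left and (378,200) right. They measure about 116.7 and 115.5 mm high, and their positions agree with the 68 mm spacing. I'll tilt the tool 8° forward to stay clear of the cover.

```bash
cat >> h.py <<'E'
RT=R1@Ro.from_rotvec([-8,0,0],degrees=True).as_matrix()
CL=HG-85*ex+34*ey;CR=HG-85*ex-34*ey
E
python3 - <<'E'
from rig import manip
from h import *
s=manip.observe();print(rel([*CL[:2],160],s,RT),rel([*CL[:2],130],s,RT))
E
```

```text
(array([0.0819, 0.0462, 0.0949]), array([-8.  , -0.03,  0.37])) (array([0.0819, 0.0462, 0.1249]), array([-8.  , -0.03,  0.37]))
```

To row units: 0.125 m / 0.5 = 0.25, 0.03 m / 0.5 = 0.06, -8 degrees / 60 = -0.1333.

Emit:
play_rows(
  motion=[
    [[0.06, 0.032, 0.04, -0.0667, 0, 0.0067, 0], [0.12, 0.064, 0.1, -0.1333, 0, 0.0067, 0], [0.164, 0.092, 0.16, -0.1333, 0, 0.0067, 0], [0.164, 0.092, 0.21, -0.1333, 0, 0.0067, 0], [0.164, 0.092, 0.25, -0.1333, 0, 0.0067, 0], [0.164, 0.092, 0.25, -0.1333, 0, 0.0067, 0], [0.164, 0.092, 0.25, -0.1333, 0, 0.0067, 0], [0.164, 0.092, 0.25, -0.1333, 0, 0.0067, 0]],
  ],
)

```text
time: 5.58
eef_pos: [556.8, -17.0, 131.4]
ee_rot: [[0.278, 0.951, 0.135], [0.961, -0.276, -0.038], [0.001, 0.141, -0.99]]
wrist_force: [0.3, -0.2, 0.5]
width: 0.2
finger_force: 0.0
```

```bash
python3 - <<'E'
from rig import manip
from h import *
s=manip.observe();print(s['eef_pos'],s['wrist_force'])
for z in (130,117,106,104): print(rel([*CL[:2],z],s,RT))
E
```

```text
[556.83679158 -17.04260117 131.37721223] [ 0.27840771 -0.22846987  0.54723844]
(array([-0.0001, -0.0008,  0.0013]), array([ 0.08, -0.04, -0.06]))
(array([-0.0001, -0.0026,  0.0141]), array([ 0.08, -0.04, -0.06]))
(array([-0.0001, -0.0042,  0.025 ]), array([ 0.08, -0.04, -0.06]))
(array([-0.0001, -0.0045,  0.027 ]), array([ 0.08, -0.04, -0.06]))
```

To row units: 0.025 m / 0.5 = 0.05, -0.0042 m / 0.5 = -0.0084.

Emit:
play_rows(
  motion=[
    [[0, -0.002, 0.016, 0, 0, 0, 0], [0, -0.005, 0.028, 0, 0, 0, 0], [0, -0.006, 0.034, 0, 0, 0, 0], [0, -0.0066, 0.04, 0, 0, 0, 0], [0, -0.0076, 0.046, 0, 0, 0, 0], [0, -0.0084, 0.05, 0, 0, 0, 0], [0, -0.0084, 0.05, 0, 0, 0, 0], [0, -0.0084, 0.05, 0, 0, 0, 0]],
  ],
)

```text
time: 6.25
eef_pos: [556.3, -16.9, 105.7]
ee_rot: [[0.278, 0.951, 0.136], [0.961, -0.275, -0.039], [0.0, 0.141, -0.99]]
wrist_force: [-0.5, -1.5, 10.2]
width: -0.2
finger_force: 5.0
```

Emit:
play_rows(
  motion=[
    [[0, 0, 0.002, 0, 0, 0, 0], [0, -0.0006, 0.004, 0, 0, 0, 0], [0, -0.0006, 0.004, 0, 0, 0, 0]],
  ],
)

```text
time: 6.5
eef_pos: [556.8, -16.9, 105.3]
ee_rot: [[0.278, 0.951, 0.137], [0.961, -0.275, -0.04], [-0.0, 0.143, -0.99]]
wrist_force: [-9.1, -1.8, 26.5]
width: 0.1
finger_force: 13.4
```

The left vial is bottomed: force climbed steeply at 105.3. Next, the right one.

To row units: -0.068 m / 0.5 = -0.136, 0.004 m / 0.5 = 0.008.

Emit:
play_rows(
  motion=[
    [[0, 0.0028, -0.02, 0, 0, 0, 0], [0, 0.008, -0.056, 0, 0, 0, 0], [-0.068, 0.008, -0.056, 0, 0, 0, 0], [-0.136, 0.008, -0.056, 0, 0, 0, 0], [-0.136, 0.008, -0.056, 0, 0, 0, 0], [-0.136, 0.008, -0.056, 0, 0, 0, 0], [-0.136, 0.008, -0.056, 0, 0, 0, 0]],
  ],
)

```text
time: 7.08
eef_pos: [536.3, -81.6, 130.5]
ee_rot: [[0.278, 0.951, 0.133], [0.961, -0.276, -0.038], [0.001, 0.138, -0.99]]
wrist_force: [0.4, 1.2, 0.6]
width: -0.2
finger_force: 0.0
```

```bash
python3 - <<'E'
from rig import manip
from h import *
s=manip.observe();print(s['eef_pos'],s['wrist_force'])
for z in (130,117,106,104): print(rel([*CR[:2],z],s,RT))
E
```

```text
[536.30320428 -81.61827202 130.51216204] [0.35497121 1.24748502 0.59455586]
(array([-0.0004,  0.0011,  0.0007]), array([-0.05, -0.04, -0.06]))
(array([-0.0004, -0.0007,  0.0135]), array([-0.05, -0.04, -0.06]))
(array([-0.0004, -0.0022,  0.0244]), array([-0.05, -0.04, -0.06]))
(array([-0.0004, -0.0025,  0.0264]), array([-0.05, -0.04, -0.06]))
```

To row units: 0.025 m / 0.5 = 0.05, -0.001 m / 0.5 = -0.002.

Emit:
play_rows(
  motion=[
    [[0, 0, 0.016, 0, 0, 0, 0], [0, -0.002, 0.028, 0, 0, 0, 0], [0, -0.0026, 0.034, 0, 0, 0, 0], [0, -0.0034, 0.04, 0, 0, 0, 0], [0, -0.004, 0.046, 0, 0, 0, 0], [0, -0.0046, 0.05, 0, 0, 0, 0], [0, -0.0046, 0.05, 0, 0, 0, 0], [0, -0.0046, 0.05, 0, 0, 0, 0]],
  ],
)

```text
time: 7.75
eef_pos: [537.9, -81.5, 105.9]
ee_rot: [[0.277, 0.951, 0.134], [0.961, -0.274, -0.038], [0.001, 0.139, -0.99]]
wrist_force: [-0.5, 3.9, 3.9]
width: -0.1
finger_force: 2.1
```

To row units: 0.002 m / 0.5 = 0.004, 0.001 m / 0.5 = 0.002.

Emit:
play_rows(
  motion=[
    [[0, 0, 0.002, 0, 0, 0, 0], [0, -0.0006, 0.004, 0, 0, 0, 0], [0, -0.0006, 0.004, 0, 0, 0, 0]],
  ],
)

```text
time: 8.0
eef_pos: [538.4, -81.6, 105.5]
ee_rot: [[0.277, 0.951, 0.135], [0.961, -0.274, -0.038], [0.001, 0.141, -0.99]]
wrist_force: [-9.3, 4.8, 21.6]
width: -0.3
finger_force: 10.5
```

Both vials are bottomed. I back out and check the cap heights.

To row units: -0.15 m / 0.5 = -0.3, -0.14 m / 0.5 = -0.28, 8 degrees / 60 = 0.1333.

Emit:
play_rows(
  motion=[
    [[0, 0.006, -0.04, 0, 0, 0, 0], [0, 0.008, -0.12, 0, 0, 0, 0], [-0.02, -0.02, -0.2, 0, 0, 0, 0], [-0.03, -0.06, -0.28, 0.0667, 0, 0, 0], [-0.03, -0.06, -0.3, 0.1333, 0, 0, 0], [-0.03, -0.06, -0.3, 0.1333, 0, 0, 0], [-0.03, -0.06, -0.3, 0.1333, 0, 0, 0], [-0.03, -0.06, -0.3, 0.1333, 0, 0, 0]],
  ],
)

```text
time: 8.67
eef_pos: [484.6, -82.8, 246.9]
ee_rot: [[0.278, 0.961, -0.001], [0.961, -0.278, 0.001], [0.0, -0.001, -1.0]]
wrist_force: [-0.5, -0.1, -0.0]
width: -0.0
finger_force: 0.0
```

```bash
python3 - <<'E'
from h import *
import cv2
s,c,W,L=wrist('w3')
m=(L[...,0]>-115)&(L[...,0]<-55)&(abs(L[...,1])<65)&(L[...,2]>96)&(L[...,2]<130)
n,l,st,ce=cv2.connectedComponentsWithStats(m.astype(np.uint8))
for i in range(1,n):
    if st[i,4]>100:
        Q=L[l==i];top=Q[Q[:,2]>np.percentile(Q[:,2],60)-2.5]
        (a,b),r=cv2.minEnclosingCircle(top[:,:2].astype(np.float32));print(a,b,r,np.median(top[:,2]))
d=(L[...,0]>-60)&(L[...,0]<-45)&(abs(L[...,1])<50)&(L[...,2]<100)&(L[...,2]>70);print('deck',np.median(L[d][:,2]),d.sum())
# cover closing path: corner at pad point; TCP offset +8 in reader x while steep
q=HG-15*ex
print('over-front',rel([*q[:2],275],s)); q=HG+70*ex
print('behind high',rel([*q[:2],275],s),'behind low',rel([*q[:2],200],s))
# obstacles behind
k=(L[...,0]>15)&(L[...,0]<200)&(abs(L[...,1])<80);print('behind max z',np.nanpercentile(L[k][:,2],[50,99.5]))
for n in('scene','side'):
    V=cloud(np.load(n+'0.npz'))-HG*[1,1,0];V=np.stack([V@ex,V@ey,V[...,2]],-1)
    k=(V[...,0]>30)&(V[...,0]<180)&(abs(V[...,1])<120);print(n,np.nanpercentile(V[k][:,2],[50,99.5]))
E
```

```text
8.6667 [484.62026036 -82.80223925 246.88045416] [-0.47542986 -0.13549061 -0.02286536]
-85.2144775390625 34.12741470336914 11.625429153442383 105.91322034475962
-85.277587890625 -33.676063537597656 11.65567684173584 105.85790306782636
deck 87.46234979614374 2901
over-front (array([ 0.0492,  0.1205, -0.0282]), array([-0.05, -0.03, -0.03]))
behind high (array([ 0.0492,  0.2055, -0.0283]), array([-0.05, -0.03, -0.03])) behind low (array([0.0492, 0.2055, 0.0467]), array([-0.05, -0.03, -0.03]))
behind max z [ 98.40686397 135.10537518]
scene [-2.38487511 71.9530812 ]
side [ 8.65530983 72.1945261 ]
```

Both caps are now at 105.9 mm, 18.4 mm above the deck, so the vials are home. I move over and behind the cover.

To row units: 0.205 m / 0.5 = 0.41, 0.15 m / 0.5 = 0.3.

Emit:
play_rows(
  motion=[
    [[0.02, 0, -0.06, 0, 0, 0, 0], [0.06, 0.06, -0.11, 0, 0, 0, 0], [0.1, 0.14, -0.11, 0, 0, 0, 0], [0.1, 0.22, -0.11, 0, 0, 0, 0], [0.1, 0.3, -0.11, 0, 0, 0, 0], [0.1, 0.38, -0.11, 0, 0, 0, 0], [0.1, 0.41, -0.11, 0, 0, 0, 0], [0.1, 0.41, -0.11, 0, 0, 0, 0], [0.1, 0.41, -0.04, 0, 0, 0, 0], [0.1, 0.41, 0.03, 0, 0, 0, 0], [0.1, 0.41, 0.08, 0, 0, 0, 0], [0.1, 0.41, 0.08, 0, 0, 0, 0]],
  ],
)

```text
time: 9.72
eef_pos: [692.1, -91.3, 200.9]
ee_rot: [[0.277, 0.961, -0.01], [0.961, -0.277, 0.001], [-0.001, -0.01, -1.0]]
wrist_force: [0.2, 0.6, -2.0]
width: -0.1
finger_force: 0.0
```

Emit:
play_rows(
  motion=[
    [[0, 0, 0, 0, 0, 0, 0], [0, 0, 0, 0, 0, 0, 0], [0, 0, 0, 0, 0, 0, 0]],
  ],
)

```text
time: 9.97
eef_pos: [696.7, -91.4, 210.7]
ee_rot: [[0.278, 0.961, 0.004], [0.961, -0.278, 0.0], [0.001, 0.003, -1.0]]
wrist_force: [0.8, -0.3, 1.1]
width: -0.1
finger_force: 0.0
```

```bash
python3 - <<'E'
from rig import manip
from h import *
s=manip.observe();print(s['time'],s['eef_pos'],s['wrist_force'])
for th in [1.36,1.25,1.15,1.05,.95,.85,.75,.65,.55,.45,.35,.27,.2,.14,.08,.03,0]:
    S,K=np.sin(th),np.cos(th);p=HG*[1,1,0]+(-112*K+48*S)*ex+np.array([0,0,88+112*S+40*K]);print(th,p[2].round(),rel(p,s)[0])
E
```

```text
9.9667 [696.70721862 -91.39137379 210.73040327] [ 0.75019101 -0.29609431  1.07522054]
1.36 206.0 [-0.0015 -0.0471  0.0047]
1.25 207.0 [-0.0015 -0.0604  0.0036]
1.15 207.0 [-0.0015 -0.0726  0.0039]
1.05 205.0 [-0.0015 -0.0847  0.0054]
0.95 202.0 [-0.0015 -0.0967  0.008 ]
0.85 199.0 [-0.0015 -0.1085  0.0118]
0.75 194.0 [-0.0015 -0.1199  0.0167]
0.65 188.0 [-0.0016 -0.1308  0.0227]
0.55 181.0 [-0.0016 -0.1411  0.0296]
0.45 173.0 [-0.0016 -0.1507  0.0375]
0.35 164.0 [-0.0016 -0.1595  0.0462]
0.27 156.0 [-0.0016 -0.1659  0.0537]
0.2 149.0 [-0.0016 -0.1711  0.0607]
0.14 143.0 [-0.0016 -0.1751  0.0669]
0.08 137.0 [-0.0016 -0.1787  0.0733]
0.03 131.0 [-0.0016 -0.1814  0.0788]
0 128.0 [-0.0016 -0.1829  0.0821]
```

To row units: -0.1085 m / 0.5 = -0.217, -0.04 m / 0.5 = -0.08.

Emit:
play_rows(
  motion=[
    [[0, -0.04, 0, 0, 0, 0, 0], [0, -0.08, 0.002, 0, 0, 0, 0], [0, -0.1, 0.002, 0, 0, 0, 0], [0, -0.12, 0.002, 0, 0, 0, 0], [0, -0.136, 0.002, 0, 0, 0, 0], [0, -0.152, 0.002, 0, 0, 0, 0], [0, -0.17, 0.006, 0, 0, 0, 0], [0, -0.182, 0.008, 0, 0, 0, 0], [0, -0.194, 0.01, 0, 0, 0, 0], [0, -0.206, 0.014, 0, 0, 0, 0], [0, -0.217, 0.018, 0, 0, 0, 0], [0, -0.217, 0.018, 0, 0, 0, 0]],
  ],
)

```text
time: 10.97
eef_pos: [590.5, -61.1, 198.8]
ee_rot: [[0.277, 0.961, -0.001], [0.961, -0.277, 0.0], [0.0, -0.001, -1.0]]
wrist_force: [0.2, -0.0, 2.2]
width: 0.0
finger_force: 0.8
```

```bash
python3 - <<'E'
from rig import manip,viewer
import cv2
from h import *
s=manip.observe();print(s['time'],s['eef_pos'],s['wrist_force'])
c=viewer.read_camera('side');cv2.imwrite('pics/s2.png',cv2.resize(c['image'][150:310,240:420,::-1],None,fx=3,fy=3))
for th in [.85,.75,.65,.55,.45,.35,.27,.2,.14,.08,.03,0,-.055]:
    S,K=np.sin(th),np.cos(th);p=HG*[1,1,0]+(-112*K+48*S)*ex+np.array([0,0,88+112*S+40*K]);print(th,p[2].round(),rel(p,s)[0])
E
```

```text
10.9667 [590.5221004  -61.11295351 198.83913168] [ 0.19627438 -0.00665738  2.15100361]
0.85 199.0 [-0.0011  0.0019  0.0003]
0.75 194.0 [-0.0011 -0.0094  0.0052]
0.65 188.0 [-0.0011 -0.0203  0.0112]
0.55 181.0 [-0.0011 -0.0306  0.0182]
0.45 173.0 [-0.0011 -0.0401  0.0261]
0.35 164.0 [-0.0011 -0.0489  0.0349]
0.27 156.0 [-0.0011 -0.0553  0.0425]
0.2 149.0 [-0.0011 -0.0604  0.0494]
0.14 143.0 [-0.0011 -0.0644  0.0557]
0.08 137.0 [-0.0011 -0.0679  0.0621]
0.03 131.0 [-0.0011 -0.0706  0.0676]
0 128.0 [-0.0011 -0.0721  0.0709]
-0.055 122.0 [-0.0011 -0.0746  0.0771]
```

View pics/s2.png

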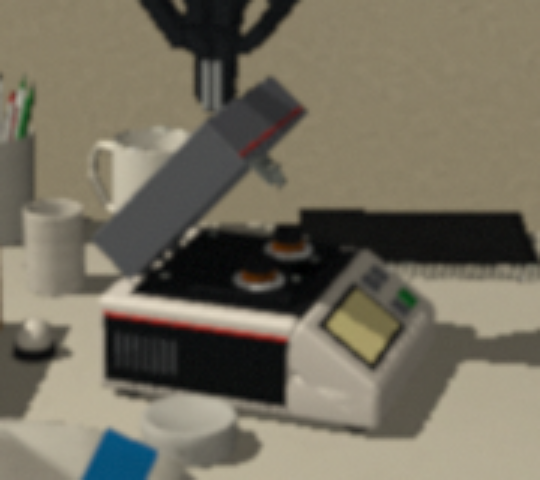

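The side view shows the finger tip (213,105) pushing the cover's upper face at about 0.8 rad. The vials look level. I carry on down the arc.

To row units: -0.0555 m / 0.5 = -0.111, -0.0525 m / 0.5 = -0.105.

Emit:
play_rows(
  motion=[
    [[0, -0.012, 0.006, 0, 0, 0, 0], [0, -0.026, 0.014, 0, 0, 0, 0], [0, -0.04, 0.022, 0, 0, 0, 0], [0, -0.052, 0.029, 0, 0, 0, 0], [0, -0.062, 0.036, 0, 0, 0, 0], [0, -0.072, 0.044, 0, 0, 0, 0], [0, -0.08, 0.052, 0, 0, 0, 0], [0, -0.09, 0.061, 0, 0, 0, 0], [0, -0.098, 0.07, 0, 0, 0, 0], [0, -0.105, 0.078, 0, 0, 0, 0], [0, -0.111, 0.085, 0, 0, 0, 0], [0, -0.111, 0.085, 0, 0, 0, 0]],
  ],
)

```text
time: 12.02
eef_pos: [537.2, -45.8, 155.7]
ee_rot: [[0.278, 0.961, -0.002], [0.961, -0.278, 0.001], [0.0, -0.002, -1.0]]
wrist_force: [0.4, -0.6, -0.1]
width: 0.3
finger_force: 0.3
```

To row units: 0.035 m / 0.5 = 0.07, 0.033 m / 0.5 = 0.066.

Emit:
play_rows(
  motion=[
    [[0, -0.006, 0.008, 0, 0, 0, 0], [0, -0.012, 0.016, 0, 0, 0, 0], [0, -0.018, 0.024, 0, 0, 0, 0], [0, -0.022, 0.032, 0, 0, 0, 0], [0, -0.026, 0.04, 0, 0, 0, 0], [0, -0.03, 0.048, 0, 0, 0, 0], [0, -0.033, 0.056, 0, 0, 0, 0], [0, -0.036, 0.062, 0, 0, 0, 0], [0, -0.038, 0.066, 0, 0, 0, 0], [0, -0.039, 0.07, 0, 0, 0, 0], [0, -0.039, 0.07, 0, 0, 0, 0]],
  ],
)

```text
time: 12.93
eef_pos: [519.2, -40.5, 121.7]
ee_rot: [[0.278, 0.961, -0.0], [0.961, -0.278, 0.0], [0.0, -0.001, -1.0]]
wrist_force: [-2.7, -0.3, 7.2]
width: -0.2
finger_force: 3.7
```

Pressing to the stop, then letting go.

To row units: 0.0015 m / 0.5 = 0.003, 0.001 m / 0.5 = 0.002.

Emit:
play_rows(
  motion=[
    [[0, 0, 0.002, 0, 0, 0, 0], [0, 0, 0.003, 0, 0, 0, 0], [0, 0, 0.003, 0, 0, 0, 0]],
  ],
)

```text
time: 13.18
eef_pos: [519.3, -40.5, 121.0]
ee_rot: [[0.278, 0.961, -0.0], [0.961, -0.278, -0.0], [-0.0, -0.0, -1.0]]
wrist_force: [-6.5, -0.5, 16.4]
width: -0.2
finger_force: 7.9
```

To row units: -0.13 m / 0.5 = -0.26, -0.1 m / 0.5 = -0.2.

Emit:
play_rows(
  motion=[
    [[0, 0, -0.008, 0, 0, 0, 0], [0, 0, -0.02, 0, 0, 0, 0], [0, 0, -0.04, 0, 0, 0, 0], [0, 0, -0.12, 0, 0, 0, 0], [-0.04, -0.04, -0.2, 0, 0, 0, 0], [-0.1, -0.06, -0.26, 0, 0, 0, 0], [-0.1, -0.06, -0.26, 0, 0, 0, 0], [-0.1, -0.06, -0.26, 0, 0, 0, 0], [-0.1, -0.06, -0.26, 0, 0, 0, 0], [-0.1, -0.06, -0.26, 0, 0, 0, 0], [-0.1, -0.06, -0.26, 0, 0, 0, 0], [-0.1, -0.06, -0.26, 0, 0, 0, 0]],
  ],
)

```text
time: 14.18
eef_pos: [476.6, -79.4, 248.8]
ee_rot: [[0.276, 0.961, -0.002], [0.961, -0.276, 0.002], [0.001, -0.002, -1.0]]
wrist_force: [0.4, -0.7, 0.2]
width: 0.5
finger_force: 0.0
```

Emit:
play_rows(
  motion=[
    [[0, 0, 0, 0, 0, 0, 0], [0, 0, 0, 0, 0, 0, 0], [0, 0, 0, 0, 0, 0, 0], [0, 0, 0, 0, 0, 0, 0], [0, 0, 0, 0, 0, 0, 0], [0, 0, 0, 0, 0, 0, 0], [0, 0, 0, 0, 0, 0, 0], [0, 0, 0, 0, 0, 0, 0]],
  ],
)

```text
time: 14.85
eef_pos: [476.8, -80.4, 250.1]
ee_rot: [[0.278, 0.961, 0.0], [0.961, -0.278, 0.0], [0.0, -0.0, -1.0]]
wrist_force: [0.6, 0.3, -0.8]
width: -0.1
finger_force: 0.0
```

```bash
python3 - <<'E'
from h import *
s,c,W,L=wrist('w4')
k=(L[...,0]>-125)&(L[...,0]<-5)&(L[...,1]>-30)&(L[...,1]<70)&(L[...,2]>95)
Q=L[k];print(k.sum(),np.percentile(Q[:,2],[2,50,98]),np.polyfit(Q[:,0],Q[:,2],1))
E
```

```text
14.85 [476.75656688 -80.37744874 250.07867707] [ 0.61504846  0.32211594 -0.79141656]
32255 [127.78305278 129.26896309 131.02262222] [-5.99353976e-03  1.28909168e+02]
```

View pics/w4.png

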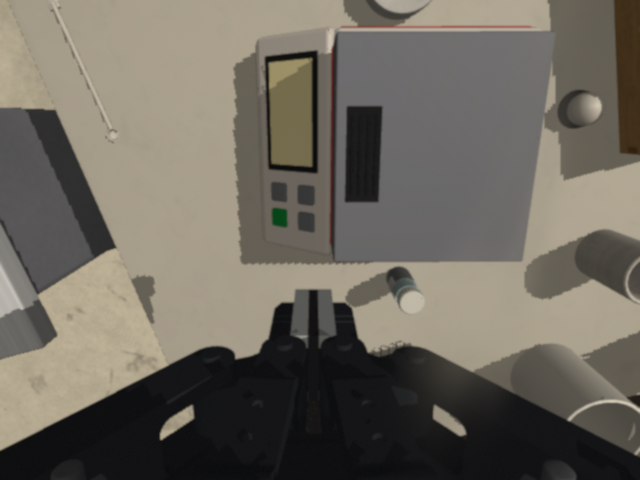

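The cover lies flat and latched, with its pad at (364,153), and has stayed shut 1.6 s after release. The bystanders in view are where they were.

```bash
python3 -c "
from rig import sign_off
print(sign_off())"
```

```text
the job is handed in; nothing more can be done
None
```

I opened the cover, pressed both vials down to the bottom of their wells, and closed the cover; it was still latched shut 1.6 s after release, and I handed the job in at about 15 s on the robot's clock.

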